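# Slide a phone back plate out over the end of its ledge

### The arm

A 6-joint arm with a two-finger parallel gripper is mounted at the origin on the work surface. World frame = base frame: x ahead of the robot, y to its left, z up, the work surface at z = 0. Lengths are in m, angles in degrees, forces in N, time in s.
With the tool pointing down it reaches from about 0.375 to 0.825 m from the base axis. Payload 5.5 kg.
Tool frame: the origin (TCP) lies at the very end of the fingers, on their centre line; the grasp point (between the pads) lies 19 mm behind it; z points along the fingers, y is the line along which they close (so a half turn about z gives the same grasp; the last joint's range is limited). The gripper opens to 85 mm and grips with 20 to 120 N. Pads are 22 mm wide; open, the fingers measure 114 mm over their backs; the gripper's body (76 mm by 85 mm) begins 54 mm behind the grasp point. The pads swing forward as they close: fully open they stand 13 mm farther back than shut.
Start: joints at [-66.979, 17.962, -2.699, 69.339, 0, 90], TCP at [0.235, -0.552, 0.231] pointing down, gripper open.
Joint ranges: [-152.73, 152.73], [-39.44, 99.34], [-58.76, 71.6], [-118.89, 123.64], [-81.53, 83.1], [-180, 180]. Speed limits (degrees/s): [136.94, 136.94, 172.46, 180, 180, 180].

### API

Orientations are given as a 3x3 rotation matrix whose columns are the frame's x, y, z axes.
In Python, from plant import readout, optics, workorder gives the robot as it stands.
- The arm moves only by the tool arm_command, never from a script. Its argument "rows" is a list of rows, each an object with "dp": the shift along the tool's x, y, z in mm, a list of three; "turn": the turn, a rotation vector about the tool's x, y, z in degrees, a list of three; "hand": the opening, from 0 (shut) to 1 (fully open). A call has 1 to 12 rows; each row shifts and turns the commanded pose from where the row before left it, along the tool's axes as they then stand; what a row does not reach is not made up. A row lasts 1/12 s, in which the tool goes at most 41.7 mm and 7.16 degrees, less where a joint would pass 70% of its speed; a pose out of reach is approached as far as the arm can. A call is refused whole if a number of a shift passes 41.7 or a number of a turn 7.16, either way. A call with a gripper value outside its range is refused whole. The fingers move at their own pace and stop on an object; the grip force is fixed at half the most. Time passes only in rows, so rows that do not move let the fingers close. It gives the time, the measured TCP pose, the force, the opening and the grip force at its end, in the units of the state.
- readout.state(): the state, without advancing time (a new reading comes with each control period).
- optics.read_camera(name): name is "side" or "top" or "wrist"; returns the picture (384x512x3 uint8, red, green, blue); there is no depth.
- optics.camera_params(name): a dict with "vertical_fov" (degrees; the focal length in pixels is half the picture's height over the tangent of half this angle, whatever the lens; pixels are square), "cx", "cy" (the principal point, pixels), "k1" (the pictures are not rectified: a ray, as slopes to the right and down, at radius r is drawn at 1 + k1 r^2 times it, then the intrinsics apply), "eye" and "orientation" of the camera in the world. Camera axes: x right, y down, z forward; pixel columns grow to the right and rows downward; lengths in m; the calibration is good to about 2 mm. A picture is of the moment at which its call begins: read the wrist's pose just before it. camera_params takes no time and is no camera call; for the wrist camera it gives the pose at the moment of the call.
- workorder.finish_job(): hands the job in; it is judged then, once.
The state is a dict: "time_s": time; "joint_positions": joint angles; "joint_velocities": joint speeds; "effort": joint torques, N m; "tcp_pos": TCP position; "tool_rot": TCP orientation; "ft_force": force on the tool from outside, world axes, zero at the start; "torque": the same for the moment, N m; "grip_width": opening from 0.0 (shut) to 1.0 (fully open); "gripper_force": force on a finger pad.
Only numpy, scipy, OpenCV 4.12 (cv2) and the standard library are available. Lean on these libraries where they do the work, as an engineer would, in place of code of your own. Each camera call takes 0.05 s, during which the arm holds its last target. There are 200 camera calls.

### The job

On the wooden ledge lies a phone back plate, kept in by a small steel stop at the ledge's open end. Push the stop fully aside to the end of its track, then push the plate along the ledge, sliding it flat and straight, until about a third of its length sticks out past the open end so that its edge can be got hold of later. Use the fingertips only: do not pick up the plate or let it drop, leave the other things where they are, and finish clear of everything.

Things in the scene. Friction and masses are not known exactly. Their poses are not given: they have to be found in the camera images.
- ledge: Plywood ledge fixed on the bench (z = 0). Deck 120 wide (its x), 360 long (its y), top 60 above the bench; origin on the bench under its centre. y points to the open end (to the robot's left), x across, away from the robot. Fence along the far side: inner face x = +48, 10 high, y -180 to 130. At y 156 to 180 the deck widens towards the robot, to x = -108, for the stop's track
- ledge_end (a point): Middle of the upper edge of the ledge's open end: ledge x = 0, y = 180, z = 60 mm. The overhang of the plate is measured from this end
- end_stop (a joint): Steel stop sliding across the ledge's open end, in m: 0 = at the middle of the deck (ledge x = 0), in the plate's way; grows as it slides to ledge -x (towards the robot), up to 0.085 = fully aside, at the end of its track. Starts at 0 to 0.02. About 1.5 N of friction; stays where left; cannot move along the ledge
- stop_mid (a point): Centre of the stop's steel block: 24 (ledge x) by 20 (ledge y) by 26 high, underside 1 above the deck; a dark knob of 16 diameter stands 13 high on it (top 40 above the deck). It slides along ledge y = 168. Beyond the block, seen from the robot, the deck is bare up to its edge at ledge x = 60
- plate: Phone back plate to push: black with aluminium rim, a camera bump 26 square, 2 high near its front end. 72 wide (its x), 146 long (its y), 7 thick, about 0.12 kg, flat on the ledge between dish and stop, roughly parallel to the fence; origin at the centre of its underside, y points along the ledge to the open end. Behind it at least 48 mm of bare deck before the dish
- dish: Small steel screw dish, 42 diameter, 18 high, standing on the closed end of the ledge at about ledge y = -152; origin at its underside. Leave alone
- flux: White bottle with yellow cap, 40 diameter, 100 high, on the bench beyond the ledge; origin at its underside. Leave alone
- cleaner: Clear bottle with white cap, 54 diameter, 120 high, on the bench beyond the ledge; origin at its underside. Leave alone
- driver: Screwdriver with red handle, 150 long, lying on the bench on the robot's side of the ledge. Leave alone
- tweezers: Steel tweezers, 130 long, 6 high, lying on the bench on the robot's side of the ledge. Leave alone
- clamp: Orange phone clamp, 90 by 60, 52 high, on the bench past the ledge's closed end; origin at its underside. Leave alone
- spare: Smaller phone plate, 60 by 125 by 7, lying on the bench past the ledge's open end; origin at its underside. Not the one to push; leave alone
Things that resemble listed ones, but are neither listed nor needed, are in the scene too. Leave any purple look-alike of the plate alone.

How it is judged:
By the outcome, as a careful person would: the job done as asked, in the order asked, and still so for the second after the job is handed in, with the robot touching nothing.
It also fails if it takes over 48 s, if anything falls off the work surface, if the arm or the gripper's body presses on something with over 40 N, if the wrist force passes 120 N, or if a joint passes its speed limit or range.

## Working session

There is one attempt and no reset: what is moved stays moved. The work goes in short steps, Python scripts to look and compute and a tool call to move; the robot and the scene stay as the last step left them, time stands still between calls to the robot, and variables do not carry over. Pictures are saved under pics/ and viewed, at most 10 in all, crops included, and the job is handed in when it is done.

Besides the shell and the picture viewer there is one more tool, called after "Emit:" as name(argument=value, ...), one argument or row to a line, values as JSON. arm_command: Moves the arm, as the interface text tells. Its arguments: {"type":"object","properties":{"rows":{"type":"array","items":{"type":"object","properties":{"dp":{"type":"array","items":{"type":"number"}},"turn":{"type":"array","items":{"type":"number"}},"hand":{"type":"number"}}}}},"required":["rows"]}

```bash
mkdir -p pics
cat > h.py <<'E'
import numpy as np, cv2
from plant import readout, optics, workorder
def shot(n,f):
    p=optics.camera_params(n); im=optics.read_camera(n); cv2.imwrite('pics/'+f,im[:,:,::-1]); return im,p
def ray(p,u,v):
    f=192/np.tan(np.radians(p['vertical_fov'])/2)
    K=np.array([[f,0,p['cx']],[0,f,p['cy']],[0,0,1.]])
    a=cv2.undistortPoints(np.array([[[u,v]]],float),K,np.array([p['k1'],0,0,0.]))[0,0]
    # note: distortion model is forward 1+k1 r^2, as in OpenCV
    return np.array(p['eye']),np.array(p['orientation'])@np.array([a[0],a[1],1])
def onz(p,u,v,z):
    e,d=ray(p,u,v); return e+d*(z-e[2])/d[2]
def px(p,X):
    f=192/np.tan(np.radians(p['vertical_fov'])/2)
    q=np.array(p['orientation']).T@(np.array(X)-np.array(p['eye'])); s=q[:2]/q[2]; s=s*(1+p['k1']*(s@s))
    return f*s[0]+p['cx'],f*s[1]+p['cy']
E
python3 - <<'E'
from h import *
a,p=shot('top','top0.png'); b,q=shot('side','side0.png')
print(p,q); s=readout.state(); print(s['tcp_pos'],s['tool_rot'],s['grip_width'],s['time_s'])
E
```

```text
{'vertical_fov': 51.36068876599066, 'cx': 252.59255139099326, 'cy': 190.19480579034857, 'k1': -0.0133995057458866, 'eye': array([0.22456365, 0.11573961, 1.23920281]), 'orientation': array([[ 0.00618333, -0.98222701,  0.18759494],
       [-0.99996703, -0.00706083, -0.00400979],
       [ 0.0052631 , -0.18756396, -0.98223829]])} {'vertical_fov': 46.48552342042489, 'cx': 256.57167777731604, 'cy': 189.8820732826409, 'k1': 0.014288987856835526, 'eye': array([-0.38345795, -0.72434161,  0.86115822]), 'orientation': array([[ 0.71029122, -0.39799638,  0.58059044],
       [-0.70375021, -0.38405589,  0.59769283],
       [-0.0149004 , -0.83312661, -0.55288156]])}
[ 0.23445716 -0.55171557  0.23049422] [[ 9.20351028e-01  3.91092821e-01 -6.25759485e-04]
 [ 3.91093321e-01 -9.20349864e-01  1.46353649e-03]
 [-3.53904404e-06 -1.59169766e-03 -9.99998733e-01]] 1.0002035221319003 0.1
```

View pics/top0.png

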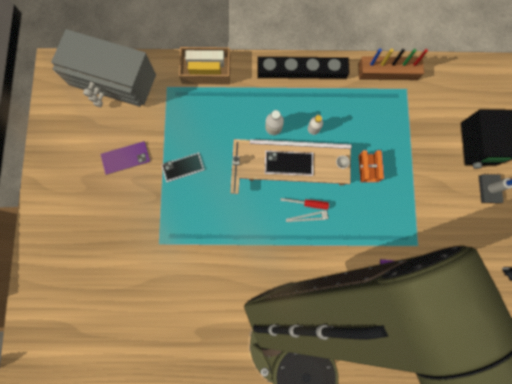

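View pics/side0.png

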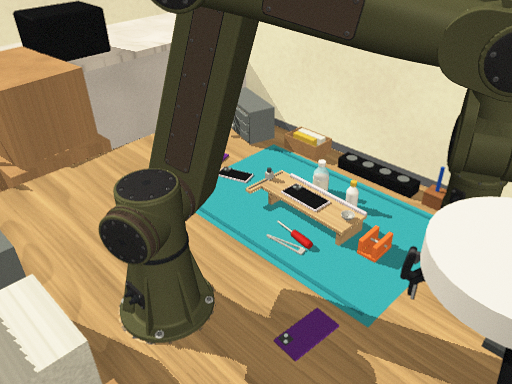

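Top view: candidates for the plate are the black one on the ledge (290,162), the black one on the mat (184,166, the spare) and purple ones at (126,158) and by the robot base. Only the first lies on the ledge between the dish (344,161) and the stop (236,160). I'll confirm that in an enlarged crop and measure.

Run:
```python
from h import *
im=cv2.imread('pics/top0.png')[125:205,220:365]
cv2.imwrite('pics/crop0.png',cv2.resize(im,None,fx=5.5,fy=5.5,interpolation=cv2.INTER_CUBIC))
p=optics.camera_params('top')
full=cv2.imread('pics/top0.png'); hsv=cv2.cvtColor(full,cv2.COLOR_BGR2HSV)
# wood deck mask vs teal within window
m=((hsv[...,0]<28)&(hsv[...,1]>60)&(hsv[...,2]>120)).astype(np.uint8); w=np.zeros_like(m); w[130:200,222:356]=m[130:200,222:356]
c=max(cv2.findContours(w,0,2)[0],key=cv2.contourArea)[:,0]
for pt in cv2.approxPolyDP(c,2.5,True)[:,0]: print('deck',pt,onz(p,*pt,.06).round(4))
k=(hsv[...,2]<60).astype(np.uint8); w=np.zeros_like(k); w[148:180,250:330]=k[148:180,250:330]
c=max(cv2.findContours(w,0,2)[0],key=cv2.contourArea); r=cv2.minAreaRect(c); print(r)
B=[onz(p,*x,.067) for x in cv2.boxPoints(r)]; print(np.round(B,4), np.mean(B,0))
```

```text
deck [234 141] [0.6036 0.1691 0.06  ]
deck [233 154] [0.5621 0.1716 0.06  ]
deck [240 158] [0.5496 0.15   0.06  ]
deck [240 162] [0.537  0.1498 0.06  ]
deck [233 165] [0.5274 0.171  0.06  ]
deck [232 192] [0.4438 0.1727 0.06  ]
deck [237 192] [0.4439 0.1577 0.06  ]
deck [239 177] [0.4901 0.1523 0.06  ]
deck [349 182] [ 0.4771 -0.1805  0.06  ]
deck [349 165] [ 0.5301 -0.1826  0.06  ]
deck [341 168] [ 0.5205 -0.1578  0.06  ]
deck [336 164] [ 0.5329 -0.143   0.06  ]
deck [340 155] [ 0.5615 -0.1562  0.06  ]
deck [349 158] [ 0.5522 -0.1835  0.06  ]
deck [347 148] [ 0.584  -0.1786  0.06  ]
((288.7350769042969, 162.328857421875), (43.27349853515625, 18.117656707763672), 2.602562189102173)
[[ 0.5096  0.0687  0.067 ]
 [ 0.5662  0.0662  0.067 ]
 [ 0.5611 -0.0655  0.067 ]
 [ 0.5045 -0.0618  0.067 ]] [0.5353472 0.0019255 0.067    ]
```

View pics/crop0.png

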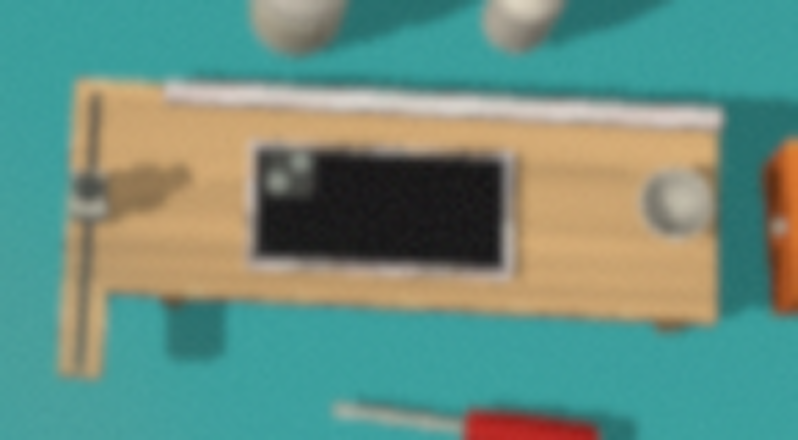

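The crop confirms it: black plate with aluminium rim and camera bump (crop 290,172), front towards the stop (crop 90,195), dish at (678,203). Fit the ledge pose from its corners.

```bash
cat >> h.py <<'E'
def fit(L,W):
    L=np.array(L,float);W=np.array(W)[:,:2]; a=L-L.mean(0); b=W-W.mean(0)
    th=np.arctan2((a[:,0]*b[:,1]-a[:,1]*b[:,0]).sum(),(a*b).sum()); R=np.array([[np.cos(th),-np.sin(th)],[np.sin(th),np.cos(th)]])
    t=W.mean(0)-R@L.mean(0); return np.degrees(th),R,t,(L@R.T+t-W)
E
python3 - <<'E'
from h import *
p=optics.camera_params('top')
g=lambda x,y:((x+.5)/5.5-.5+220,(y+.5)/5.5-.5+125)
C=[(78,80),(60,375),(100,377),(105,292),(718,320)]
L=[(.06,.18),(-.108,.18),(-.108,.156),(-.06,.156),(-.06,-.18)]
th,R,t,e=fit(L,[onz(p,*g(*c),.06) for c in C]); print(th,t,(e*1000).round(1))
l=lambda c,z:(R.T@(onz(p,*g(*c),z)[:2]-t)*1000).round(1)
print('knob',l((90,187),.1),'block',l((90,200),.087))
P=[l(c,.067) for c in [(250,143),(513,152),(512,277),(250,268)]];print('plate',P,np.mean(P,0))
print('dish',l((678,203),.078))
s=readout.state()
w=lambda x,y:R@np.array([x,y])/1000+t
print('stop far side',w(45,168),w(-85,168),'plate rear',w(0,-110))
pw=optics.camera_params('wrist');Rt=np.array(s['tool_rot'])
print('wrist cam in tool',Rt.T@(np.array(pw['eye'])-s['tcp_pos']),(Rt.T@np.array(pw['orientation'])).round(3),pw['vertical_fov'])
np.savez('ledge.npz',R=R,t=t)
E
```

```text
-2.4160322156640976 [ 0.54183963 -0.00627349] [[-0.2  1.1]
 [ 0.1  0.9]
 [ 0.  -1.2]
 [ 0.5 -1.1]
 [-0.4  0.3]]
knob [-12.2 166.6] block [-15.9 166.9]
plate [array([26.3, 81.2]), array([ 28.5, -64.6]), array([-42.6, -65.5]), array([-44.7,  78.2])] [-8.125  7.325]
dish [   0.8 -153.8]
stop far side [0.59388171 0.15968018] [0.46399727 0.16516036] plate rear [ 0.53720256 -0.11617571]
wrist cam in tool [ 0.07351181 -0.00047    -0.14194685] [[-0.001 -0.957 -0.292]
 [ 1.    -0.001  0.001]
 [-0.001 -0.292  0.957]] 60.487484731523665
```

Emit:
arm_command(
  rows=[
    {"dp": [0, 0, 0], "turn": [0, 0, -7.1], "hand": 0},
    {"dp": [0, 0, 0], "turn": [0, 0, -7.1], "hand": 0},
    {"dp": [0, 0, 0], "turn": [0, 0, -7.1], "hand": 0},
    {"dp": [0, 0, 0], "turn": [0, 0, -7.1], "hand": 0},
    {"dp": [0, 0, 0], "turn": [0, 0, -7.1], "hand": 0},
    {"dp": [0, 0, 0], "turn": [0, 0, -7.1], "hand": 0},
    {"dp": [0, 0, 0], "turn": [0, 0, -7.1], "hand": 0},
    {"dp": [0, 0, 0], "turn": [0, 0, -7.1], "hand": 0},
    {"dp": [0, 0, 0], "turn": [0, 0, -7.1], "hand": 0},
    {"dp": [0, 0, 0], "turn": [0, 0, -0.7], "hand": 0},
  ],
)

```text
time_s: 0.93
tcp_pos: [0.2345, -0.5519, 0.2308]
tool_rot: [[0.038, 0.999, -0.0], [0.999, -0.038, 0.001], [0.001, -0.0, -1.0]]
ft_force: [-0.3, -0.6, -0.5]
grip_width: -0.004
gripper_force: 0.0
```

Emit:
arm_command(
  rows=[
    {"dp": [30, 13, 0], "turn": [0, 0, 0], "hand": 0},
    {"dp": [30, 13, 0], "turn": [0, 0, 0], "hand": 0},
    {"dp": [30, 13, 0], "turn": [0, 0, 0], "hand": 0},
    {"dp": [30, 13, 0], "turn": [0, 0, 0], "hand": 0},
    {"dp": [30, 13, 0], "turn": [0, 0, 0], "hand": 0},
    {"dp": [30, 13, 0], "turn": [0, 0, 0], "hand": 0},
    {"dp": [30, 13, 0], "turn": [0, 0, 0], "hand": 0},
    {"dp": [30, 13, 0], "turn": [0, 0, 0], "hand": 0},
    {"dp": [30, 13, 0], "turn": [0, 0, 0], "hand": 0},
    {"dp": [30, 13, 0], "turn": [0, 0, 0], "hand": 0},
    {"dp": [30, 13, 0], "turn": [0, 0, 0], "hand": 0},
    {"dp": [30, 13, 0], "turn": [0, 0, 0], "hand": 0},
  ],
)

```text
time_s: 1.93
tcp_pos: [0.4057, -0.1974, 0.2313]
tool_rot: [[0.045, 0.999, 0.0], [0.999, -0.045, -0.0], [-0.0, 0.0, -1.0]]
ft_force: [0.5, -1.5, 0.2]
grip_width: -0.002
gripper_force: 0.0
```

Emit:
arm_command(
  rows=[
    {"dp": [30, 13, 0], "turn": [0, 0, 0], "hand": 0},
    {"dp": [30, 13, 0], "turn": [0, 0, 0], "hand": 0},
    {"dp": [30, 13, 0], "turn": [0, 0, 0], "hand": 0},
    {"dp": [30, 13, 0], "turn": [0, 0, 0], "hand": 0},
    {"dp": [30, 13, 0], "turn": [0, 0, 0], "hand": 0},
    {"dp": [30, 13, 0], "turn": [0, 0, 0], "hand": 0},
    {"dp": [30, 13, 0], "turn": [0, 0, 0], "hand": 0},
    {"dp": [30, 13, 0], "turn": [0, 0, 0], "hand": 0},
    {"dp": [30, 13, 0], "turn": [0, 0, 0], "hand": 0},
    {"dp": [30, 13, 0], "turn": [0, 0, 0], "hand": 0},
    {"dp": [0, 0, 0], "turn": [0, 0, 0], "hand": 0},
  ],
)

```text
time_s: 2.85
tcp_pos: [0.5498, 0.1, 0.2308]
tool_rot: [[0.04, 0.999, 0.001], [0.999, -0.04, 0.002], [0.002, 0.001, -1.0]]
ft_force: [-1.1, 0.2, -0.6]
grip_width: 0.0
gripper_force: 0.0
```

```bash
cat >> h.py <<'E'
def st():
    d=np.load('ledge.npz'); s=readout.state(); R,t=d['R'],d['t']
    T=np.array(s['tool_rot']); print('t',s['time_s'],'ledge xy',(R.T@(np.array(s['tcp_pos'])[:2]-t)*1000).round(1),'z',round(s['tcp_pos'][2]*1000,1),
     'yaw err',np.degrees(np.arctan2(T[1,1],T[0,1]))-np.degrees(np.arctan2(R[1,0],R[0,0])),'tilt',T[:2,2].round(4),'F',np.round(s['ft_force'],1),'w',s['grip_width'])
    return s,R,t
E
python3 - <<'E'
from h import *
st(); shot('wrist','w1.png')
E
```

```text
t 2.85 ledge xy [  3.4 106.5] z 230.8 yaw err 0.118501114395555 tilt [0.001  0.0023] F [-1.1  0.2 -0.6] w 1.929055879845013e-05
```

View pics/w1.png

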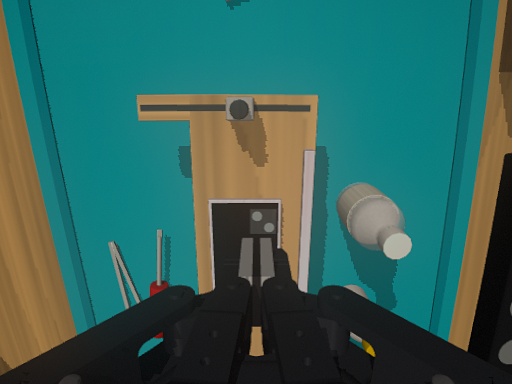

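Wrist view: open end from (137,95) to (318,95), stop block at (239,108), plate front edge at row 201, columns 209 to 280. I'll check these against the ledge fit.

Run:
```python
from h import *
s,R,t=st(); p=optics.camera_params('wrist')
l=lambda u,v,z:(R.T@(onz(p,u,v,z)[:2]-t)*1000).round(1)
for c in [(137,95),(318,95),(138,120.5),(190,120.5)]: print(l(*c,.06))
print('block',l(226,97,.087),l(253,97,.087),l(253,119,.087),'knob',l(239,109,.1))
print('plate front',l(209,201,.067),l(280,200.5,.067), 'left rim lower',l(214,290,.067))
```

```text
t 2.9 ledge xy [  2.3 104.2] z 230.6 yaw err 0.08868149936783265 tilt [-0.0004  0.0003] F [-0.9  0.2 -0.4] w -0.0026681730991809697
[-108.1  177.5]
[ 57.9 177.2]
[-109.4  154.5]
[-60.4 154.2]
block [-23.9 175.6] [ -1.3 175.5] [ -1.4 157.5] knob [-12.5 166.3]
plate front [-44.8  77.4] [24.7 77.9] left rim lower [-43.8 -23.1]
```

Emit:
arm_command(
  rows=[
    {"dp": [16, 8, 0], "turn": [0, 0, 0], "hand": 0},
    {"dp": [16, 8, 0], "turn": [0, 0, 0], "hand": 0},
    {"dp": [16, 8, 0], "turn": [0, 0, 0], "hand": 0},
    {"dp": [16, 7, 0], "turn": [0, 0, 0], "hand": 0},
    {"dp": [0, 0, 20], "turn": [0, 0, 0], "hand": 0},
    {"dp": [0, 0, 25], "turn": [0, 0, 0], "hand": 0},
    {"dp": [0, 0, 25], "turn": [0, 0, 0], "hand": 0},
    {"dp": [0, 0, 20], "turn": [0, 0, 0], "hand": 0},
    {"dp": [0, 0, 10], "turn": [0, 0, 0], "hand": 0},
    {"dp": [0, 0, 0], "turn": [0, 0, 0], "hand": 0},
    {"dp": [0, 0, 0], "turn": [0, 0, 0], "hand": 0},
  ],
)

```text
time_s: 3.82
tcp_pos: [0.5812, 0.1574, 0.1315]
tool_rot: [[0.043, 0.999, -0.001], [0.999, -0.043, -0.0], [-0.0, -0.001, -1.0]]
ft_force: [0.4, 0.0, 0.5]
grip_width: 0.002
gripper_force: 0.0
```

Run:
```python
from h import *
st()
```

```text
t 3.8167 ledge xy [ 32.4 165.1] z 131.5 yaw err -0.05258550834762765 tilt [-0.0007 -0.0003] F [0.4 0.  0.5] w 0.002354047709423954
```

Emit:
arm_command(
  rows=[
    {"dp": [2, 0, 14], "turn": [0, 0, 0], "hand": 0},
    {"dp": [0, 0, 16], "turn": [0, 0, 0], "hand": 0},
    {"dp": [0, 0, 14], "turn": [0, 0, 0], "hand": 0},
    {"dp": [0, 0, 12], "turn": [0, 0, 0], "hand": 0},
    {"dp": [0, 0, 0], "turn": [0, 0, 0], "hand": 0},
    {"dp": [0, -4, 0], "turn": [0, 0, 0], "hand": 0},
    {"dp": [0, -4, 0], "turn": [0, 0, 0], "hand": 0},
    {"dp": [0, -4, 0], "turn": [0, 0, 0], "hand": 0},
    {"dp": [0, -4, 0], "turn": [0, 0, 0], "hand": 0},
    {"dp": [0, -4, 0], "turn": [0, 0, 0], "hand": 0},
    {"dp": [0, -4, 0], "turn": [0, 0, 0], "hand": 0},
  ],
)

```text
time_s: 4.73
tcp_pos: [0.5579, 0.1612, 0.0761]
tool_rot: [[0.041, 0.999, 0.002], [0.999, -0.041, 0.0], [0.0, 0.002, -1.0]]
ft_force: [0.8, -0.1, 1.4]
grip_width: 0.0
gripper_force: 0.9
```

Run:
```python
from h import *
st()
```

```text
t 4.7333 ledge xy [  9. 168.] z 76.1 yaw err 0.03953402627226321 tilt [0.002  0.0003] F [ 0.8 -0.1  1.4] w 3.898120536779575e-05
```

Emit:
arm_command(
  rows=[
    {"dp": [0, -5, 0], "turn": [0, 0, 0], "hand": 0},
    {"dp": [0, -5, 0], "turn": [0, 0, 0], "hand": 0},
    {"dp": [0, -5, 0], "turn": [0, 0, 0], "hand": 0},
    {"dp": [0, -5, 0], "turn": [0, 0, 0], "hand": 0},
    {"dp": [0, -5, 0], "turn": [0, 0, 0], "hand": 0},
    {"dp": [0, -5, 0], "turn": [0, 0, 0], "hand": 0},
    {"dp": [0, -5, 0], "turn": [0, 0, 0], "hand": 0},
    {"dp": [0, -5, 0], "turn": [0, 0, 0], "hand": 0},
    {"dp": [0, -5, 0], "turn": [0, 0, 0], "hand": 0},
    {"dp": [0, -5, 0], "turn": [0, 0, 0], "hand": 0},
    {"dp": [0, -5, 0], "turn": [0, 0, 0], "hand": 0},
    {"dp": [0, -5, 0], "turn": [0, 0, 0], "hand": 0},
  ],
)

```text
time_s: 5.73
tcp_pos: [0.497, 0.1635, 0.0752]
tool_rot: [[0.041, 0.999, -0.0], [0.999, -0.041, 0.0], [0.0, -0.0, -1.0]]
ft_force: [2.8, 0.3, 0.4]
grip_width: -0.0
gripper_force: 0.8
```

Run:
```python
from h import *
st()
```

```text
t 5.7333 ledge xy [-52.  167.8] z 75.2 yaw err 0.03769606472473663 tilt [-0.0002  0.0001] F [2.8 0.3 0.4] w -2.049547767703904e-05
```

Small steps to the end of the track, checking force.

Emit:
arm_command(
  rows=[
    {"dp": [0, -1.5, 0], "turn": [0, 0, 0], "hand": 0},
    {"dp": [0, -1.5, 0], "turn": [0, 0, 0], "hand": 0},
    {"dp": [0, -1.5, 0], "turn": [0, 0, 0], "hand": 0},
  ],
)

```text
time_s: 5.98
tcp_pos: [0.4929, 0.1637, 0.0752]
tool_rot: [[0.041, 0.999, -0.0], [0.999, -0.041, -0.0], [-0.0, -0.0, -1.0]]
ft_force: [1.3, 0.3, -0.5]
grip_width: 0.001
gripper_force: 0.8
```

Emit:
arm_command(
  rows=[
    {"dp": [0, -1.5, 0], "turn": [0, 0, 0], "hand": 0},
    {"dp": [0, -1.5, 0], "turn": [0, 0, 0], "hand": 0},
  ],
)

```text
time_s: 6.15
tcp_pos: [0.49, 0.1637, 0.0752]
tool_rot: [[0.042, 0.999, -0.0], [0.999, -0.042, -0.0], [-0.0, -0.0, -1.0]]
ft_force: [2.0, -0.2, 0.3]
grip_width: 0.004
gripper_force: 0.8
```

Emit:
arm_command(
  rows=[
    {"dp": [0, -1.5, 0], "turn": [0, 0, 0], "hand": 0},
    {"dp": [0, -1, 0], "turn": [0, 0, 0], "hand": 0},
  ],
)

```text
time_s: 6.32
tcp_pos: [0.4892, 0.1639, 0.0755]
tool_rot: [[0.042, 0.999, 0.003], [0.999, -0.042, -0.0], [-0.0, 0.003, -1.0]]
ft_force: [8.8, -0.2, -4.2]
grip_width: -0.0
gripper_force: 4.0
```

Emit:
arm_command(
  rows=[
    {"dp": [0, -1, 0], "turn": [0, 0, 0], "hand": 0},
    {"dp": [0, 0, 0], "turn": [0, 0, 0], "hand": 0},
  ],
)

```text
time_s: 6.48
tcp_pos: [0.4892, 0.1639, 0.076]
tool_rot: [[0.042, 0.999, 0.005], [0.999, -0.042, -0.001], [-0.0, 0.005, -1.0]]
ft_force: [7.5, -0.6, -1.6]
grip_width: -0.0
gripper_force: 3.0
```

Emit:
arm_command(
  rows=[
    {"dp": [0, -1, 0], "turn": [0, 0, 0], "hand": 0},
    {"dp": [0, 0, 0], "turn": [0, 0, 0], "hand": 0},
  ],
)

```text
time_s: 6.65
tcp_pos: [0.489, 0.164, 0.0763]
tool_rot: [[0.042, 0.999, 0.006], [0.999, -0.042, -0.001], [-0.0, 0.006, -1.0]]
ft_force: [9.8, -0.4, -1.8]
grip_width: 0.0
gripper_force: 3.8
```

The stop hit the end of its track (force rise, no more motion). Back off, lift and move behind the plate with the fingers part-open.

Emit:
arm_command(
  rows=[
    {"dp": [0, 4, 0], "turn": [0, 0, 0], "hand": 0},
    {"dp": [0, 6, 0], "turn": [0, 0, 0], "hand": 0},
    {"dp": [0, 2, -20], "turn": [0, 0, 0], "hand": 0},
    {"dp": [0, 0, -25], "turn": [0, 0, 0], "hand": 0},
    {"dp": [0, 0, -20], "turn": [0, 0, 0], "hand": 0},
    {"dp": [0, 0, -10], "turn": [0, 0, 0], "hand": 0},
    {"dp": [-20, 4, 0], "turn": [0, 0, 0], "hand": 0.4},
    {"dp": [-30, 5, 0], "turn": [0, 0, 0], "hand": 0.4},
    {"dp": [-30, 5, 0], "turn": [0, 0, 0], "hand": 0.4},
    {"dp": [-30, 5, 0], "turn": [0, 0, 0], "hand": 0.4},
    {"dp": [-30, 5, 0], "turn": [0, 0, 0], "hand": 0.4},
    {"dp": [-30, 5, 0], "turn": [0, 0, 0], "hand": 0.4},
  ],
)

```text
time_s: 7.65
tcp_pos: [0.5187, -0.0089, 0.1496]
tool_rot: [[0.041, 0.999, -0.002], [0.999, -0.041, 0.0], [0.0, -0.002, -1.0]]
ft_force: [-0.3, -0.7, -0.6]
grip_width: 0.407
gripper_force: 0.0
```

Emit:
arm_command(
  rows=[
    {"dp": [-30, 4, 0], "turn": [0, 0, 0], "hand": 0.4},
    {"dp": [-30, 3, 0], "turn": [0, 0, 0], "hand": 0.4},
    {"dp": [-25, 2, 0], "turn": [0, 0, 0], "hand": 0.4},
    {"dp": [-10, 0, 0], "turn": [0, 0, 0], "hand": 0.4},
    {"dp": [0, 0, 0], "turn": [0, 0, 0], "hand": 0.4},
    {"dp": [0, 0, 0], "turn": [0, 0, 0], "hand": 0.4},
  ],
)

```text
time_s: 8.15
tcp_pos: [0.5239, -0.1025, 0.1497]
tool_rot: [[0.042, 0.999, -0.001], [0.999, -0.042, 0.001], [0.001, -0.001, -1.0]]
ft_force: [0.1, 0.4, -0.7]
grip_width: 0.402
gripper_force: 0.0
```

Run:
```python
from h import *
st()
im,p=shot('wrist','w2.png'); t,_=shot('top','top2.png')
w=cv2.resize(t[120:210,215:365],(512,307),interpolation=cv2.INTER_CUBIC)
cv2.imwrite('pics/both2.png',np.vstack([im[:290],w])[:,:,::-1])
```

```text
t 8.15 ledge xy [-13.8 -96.9] z 149.7 yaw err -0.01940262661510017 tilt [-0.0014  0.0011] F [ 0.1  0.4 -0.7] w 0.4020870767166545
```

View pics/both2.png

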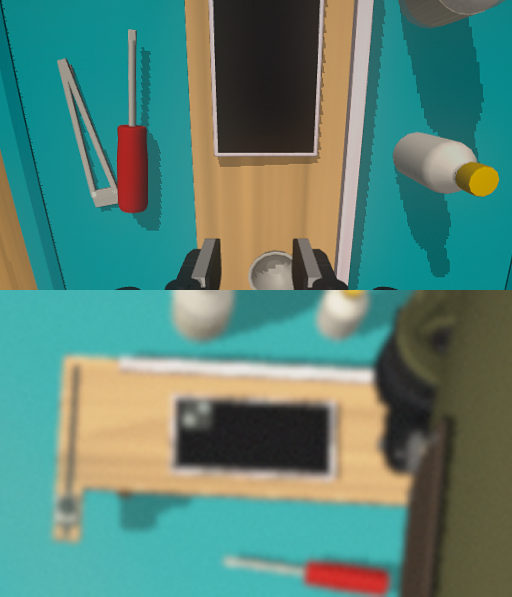

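The stop is at the end of its track (lower picture 67,510). The plate is unmoved, its rear edge at (215,156) to (317,152), and the fingers are behind it.

Run:
```python
from h import *
s,R,t=st(); p=optics.camera_params('wrist')
l=lambda u,v,z:(R.T@(onz(p,u,v,z)[:2]-t)*1000).round(1)
print('rear',l(215,157,.067),l(317,156,.067),'up',l(209,10,.067),l(323,10,.067),'deck left',l(203,235,.06),'fence in',l(345,200,.07))
```

```text
t 8.25 ledge xy [-13.6 -96. ] z 150.0 yaw err 0.10229521633822314 tilt [-0.0009  0.0008] F [ 0.  -0.4  0.3] w 0.39651734532776284
rear [-43.1 -64. ] [ 27.5 -63.2] up [-43.9  28.4] [26.7 28.5] deck left [ -55.4 -125.8] fence in [ 48.6 -94.3]
```

Emit:
arm_command(
  rows=[
    {"dp": [0, 3, 15], "turn": [0, 0, 0], "hand": 0.4},
    {"dp": [0, 2, 20], "turn": [0, 0, 0], "hand": 0.4},
    {"dp": [0, 0, 20], "turn": [0, 0, 0], "hand": 0.4},
    {"dp": [0, 0, 15], "turn": [0, 0, 0], "hand": 0.4},
    {"dp": [0, 0, 10], "turn": [0, 0, 0], "hand": 0.4},
    {"dp": [0, 0, 5], "turn": [0, 0, 0], "hand": 0.4},
    {"dp": [0, 0, 0], "turn": [0, 0, 0], "hand": 0.4},
    {"dp": [0, 0, 0], "turn": [0, 0, 0], "hand": 0.4},
  ],
)

```text
time_s: 8.92
tcp_pos: [0.5299, -0.1026, 0.0657]
tool_rot: [[0.041, 0.999, 0.0], [0.999, -0.041, 0.0], [0.0, 0.0, -1.0]]
ft_force: [-0.3, 0.0, 0.8]
grip_width: 0.403
gripper_force: 0.0
```

Emit:
arm_command(
  rows=[
    {"dp": [0, 0, 1], "turn": [0, 0, 0], "hand": 0.4},
    {"dp": [0, 0, 1], "turn": [0, 0, 0], "hand": 0.4},
    {"dp": [0, 0, 0], "turn": [0, 0, 0], "hand": 0.4},
  ],
)

```text
time_s: 9.17
tcp_pos: [0.53, -0.1032, 0.0639]
tool_rot: [[0.042, 0.999, 0.001], [0.999, -0.042, -0.0], [-0.0, 0.001, -1.0]]
ft_force: [0.5, 0.0, -0.1]
grip_width: 0.401
gripper_force: 0.0
```

Emit:
arm_command(
  rows=[
    {"dp": [0, 0, 1], "turn": [0, 0, 0], "hand": 0.4},
    {"dp": [0, 0, 0], "turn": [0, 0, 0], "hand": 0.4},
  ],
)

```text
time_s: 9.33
tcp_pos: [0.5296, -0.1031, 0.0625]
tool_rot: [[0.042, 0.999, 0.0], [0.999, -0.042, -0.0], [-0.0, 0.0, -1.0]]
ft_force: [-0.4, 0.2, -0.3]
grip_width: 0.398
gripper_force: 0.0
```

Emit:
arm_command(
  rows=[
    {"dp": [0, 0, 1], "turn": [0, 0, 0], "hand": 0.4},
    {"dp": [0, 0, 0], "turn": [0, 0, 0], "hand": 0.4},
  ],
)

```text
time_s: 9.5
tcp_pos: [0.5295, -0.1031, 0.0612]
tool_rot: [[0.042, 0.999, -0.0], [0.999, -0.042, 0.0], [0.0, -0.0, -1.0]]
ft_force: [-0.1, -0.0, 0.2]
grip_width: 0.402
gripper_force: 0.0
```

Emit:
arm_command(
  rows=[
    {"dp": [0, 0, 1], "turn": [0, 0, 0], "hand": 0.4},
    {"dp": [0, 0, 0], "turn": [0, 0, 0], "hand": 0.4},
  ],
)

```text
time_s: 9.67
tcp_pos: [0.5294, -0.1031, 0.0601]
tool_rot: [[0.042, 0.999, -0.0], [0.999, -0.042, 0.0], [0.0, -0.0, -1.0]]
ft_force: [-0.1, -0.5, -0.0]
grip_width: 0.403
gripper_force: 0.0
```

Emit:
arm_command(
  rows=[
    {"dp": [0, 0, 1], "turn": [0, 0, 0], "hand": 0.4},
    {"dp": [0, 0, 0], "turn": [0, 0, 0], "hand": 0.4},
  ],
)

```text
time_s: 9.83
tcp_pos: [0.5296, -0.1031, 0.0593]
tool_rot: [[0.041, 0.999, 0.0], [0.999, -0.041, -0.0], [-0.0, 0.0, -1.0]]
ft_force: [-0.2, -0.7, 0.0]
grip_width: 0.4
gripper_force: 0.0
```

Emit:
arm_command(
  rows=[
    {"dp": [0, 0, 1], "turn": [0, 0, 0], "hand": 0.4},
    {"dp": [0, 0, 0], "turn": [0, 0, 0], "hand": 0.4},
  ],
)

```text
time_s: 10.0
tcp_pos: [0.5297, -0.1031, 0.0592]
tool_rot: [[0.041, 0.999, 0.0], [0.999, -0.041, -0.0], [-0.0, 0.0, -1.0]]
ft_force: [-2.8, 0.3, 9.5]
grip_width: 0.403
gripper_force: 4.6
```

Emit:
arm_command(
  rows=[
    {"dp": [0, 0, 1], "turn": [0, 0, 0], "hand": 0.4},
    {"dp": [0, 0, 0], "turn": [0, 0, 0], "hand": 0.4},
  ],
)

```text
time_s: 10.17
tcp_pos: [0.5297, -0.1031, 0.0591]
tool_rot: [[0.042, 0.999, 0.001], [0.999, -0.042, -0.0], [-0.0, 0.001, -1.0]]
ft_force: [-7.6, 1.6, 18.0]
grip_width: 0.4
gripper_force: 9.0
```

Emit:
arm_command(
  rows=[
    {"dp": [0, 0, 1], "turn": [0, 0, 0], "hand": 0.4},
    {"dp": [0, 0, 0], "turn": [0, 0, 0], "hand": 0.4},
  ],
)

```text
time_s: 10.33
tcp_pos: [0.5297, -0.1031, 0.0591]
tool_rot: [[0.041, 0.999, 0.001], [0.999, -0.041, -0.0], [-0.0, 0.001, -1.0]]
ft_force: [-10.6, 2.0, 27.7]
grip_width: 0.397
gripper_force: 13.5
```

Deck contact found. Raise 2 mm clear and begin the push.

Emit:
arm_command(
  rows=[
    {"dp": [0, 0, -4], "turn": [0, 0, 0], "hand": 0.4},
    {"dp": [0, 0, -1], "turn": [0, 0, 0], "hand": 0.4},
    {"dp": [4, 0, 0], "turn": [0, 0, 0], "hand": 0.4},
    {"dp": [4, 0, 0], "turn": [0, 0, 0], "hand": 0.4},
    {"dp": [3, 0, 0], "turn": [0, 0, 0], "hand": 0.4},
    {"dp": [3, 0, 0], "turn": [0, 0, 0], "hand": 0.4},
    {"dp": [3, 0, 0], "turn": [0, 0, 0], "hand": 0.4},
    {"dp": [3, 0, 0], "turn": [0, 0, 0], "hand": 0.4},
    {"dp": [3, 0, 0], "turn": [0, 0, 0], "hand": 0.4},
    {"dp": [3, 0, 0], "turn": [0, 0, 0], "hand": 0.4},
    {"dp": [3, 0, 0], "turn": [0, 0, 0], "hand": 0.4},
    {"dp": [3, 0, 0], "turn": [0, 0, 0], "hand": 0.4},
  ],
)

```text
time_s: 11.33
tcp_pos: [0.5308, -0.0709, 0.0613]
tool_rot: [[0.042, 0.999, -0.0], [0.999, -0.042, -0.0], [-0.0, -0.0, -1.0]]
ft_force: [0.6, -1.5, -0.2]
grip_width: 0.401
gripper_force: 0.3
```

Run:
```python
from h import *
st()
im,p=shot('wrist','w3.png')
```

```text
t 11.3333 ledge xy [ -8.3 -65. ] z 61.3 yaw err 0.036638041716175795 tilt [-0.0001 -0.0002] F [ 0.6 -1.5 -0.2] w 0.40062563268802387
```

View pics/w3.png

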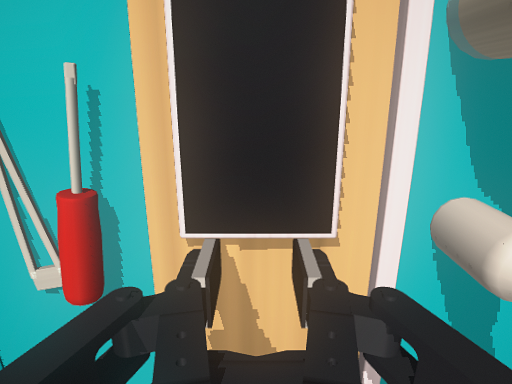

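The fingertips (207,240) and (300,240) touch the rear edge squarely at row 236 and the plate is straight. Push on.

Emit:
arm_command(
  rows=[
    {"dp": [4, 0, 0], "turn": [0, 0, 0], "hand": 0.4},
    {"dp": [4, 0, 0], "turn": [0, 0, 0], "hand": 0.4},
    {"dp": [4, 0, 0], "turn": [0, 0, 0], "hand": 0.4},
    {"dp": [4, 0, 0], "turn": [0, 0, 0], "hand": 0.4},
    {"dp": [4, 0, 0], "turn": [0, 0, 0], "hand": 0.4},
    {"dp": [4, 0, 0], "turn": [0, 0, 0], "hand": 0.4},
    {"dp": [4, 0, 0], "turn": [0, 0, 0], "hand": 0.4},
    {"dp": [4, 0, 0], "turn": [0, 0, 0], "hand": 0.4},
    {"dp": [4, 0, 0], "turn": [0, 0, 0], "hand": 0.4},
    {"dp": [4, 0, 0], "turn": [0, 0, 0], "hand": 0.4},
    {"dp": [4, 0, 0], "turn": [0, 0, 0], "hand": 0.4},
    {"dp": [4, 0, 0], "turn": [0, 0, 0], "hand": 0.4},
  ],
)

```text
time_s: 12.38
tcp_pos: [0.5329, -0.0227, 0.0613]
tool_rot: [[0.042, 0.999, 0.0], [0.999, -0.042, -0.0], [-0.0, 0.0, -1.0]]
ft_force: [0.1, -0.7, -0.0]
grip_width: 0.4
gripper_force: 0.4
```

Emit:
arm_command(
  rows=[
    {"dp": [4, 0, 0], "turn": [0, 0, 0], "hand": 0.4},
    {"dp": [4, 0, 0], "turn": [0, 0, 0], "hand": 0.4},
    {"dp": [4, 0, 0], "turn": [0, 0, 0], "hand": 0.4},
    {"dp": [4, 0, 0], "turn": [0, 0, 0], "hand": 0.4},
    {"dp": [4, 0, 0], "turn": [0, 0, 0], "hand": 0.4},
    {"dp": [4, 0, 0], "turn": [0, 0, 0], "hand": 0.4},
    {"dp": [4, 0, 0], "turn": [0, 0, 0], "hand": 0.4},
    {"dp": [4, 0, 0], "turn": [0, 0, 0], "hand": 0.4},
    {"dp": [4, 0, 0], "turn": [0, 0, 0], "hand": 0.4},
    {"dp": [3, 0, 0], "turn": [0, 0, 0], "hand": 0.4},
    {"dp": [2, 0, 0], "turn": [0, 0, 0], "hand": 0.4},
    {"dp": [1, 0, 0], "turn": [0, 0, 0], "hand": 0.4},
  ],
)

```text
time_s: 13.38
tcp_pos: [0.5346, 0.0191, 0.0613]
tool_rot: [[0.041, 0.999, 0.0], [0.999, -0.041, -0.0], [-0.0, 0.0, -1.0]]
ft_force: [-0.9, -1.5, -0.3]
grip_width: 0.399
gripper_force: 0.5
```

Run:
```python
from h import *
st()
im,p=shot('wrist','w4.png'); t,_=shot('top','top4.png')
w=cv2.resize(t[120:210,200:350],(512,307),interpolation=cv2.INTER_CUBIC)
cv2.imwrite('pics/both4.png',np.vstack([im[:290],w])[:,:,::-1])
```

```text
t 13.3833 ledge xy [-8.3 25.1] z 61.3 yaw err 0.053860737844952045 tilt [ 0. -0.] F [-0.9 -1.5 -0.3] w 0.39877112799346615
```

View pics/both4.png

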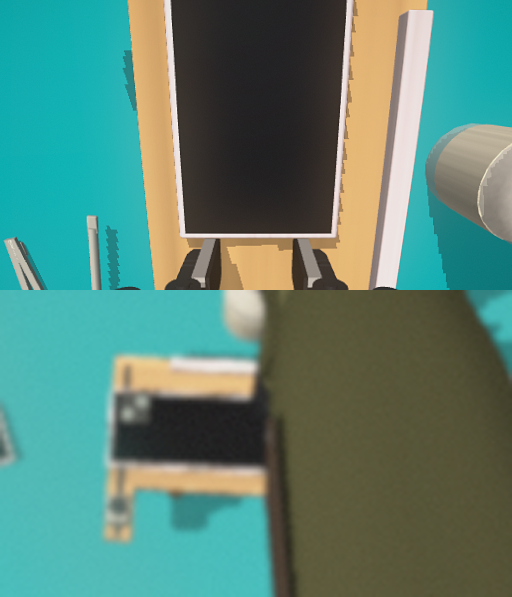

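Still straight against both fingertips; the plate front (lower picture column ~110) is about at the ledge end. Measure both from the top view.

Run:
```python
from h import *
s,R,t=st(); p=optics.camera_params('top'); w=optics.camera_params('wrist')
g=cv2.imread('pics/top4.png'); 
l=lambda p,u,v,z:(R.T@(onz(p,u,v,z)[:2]-t)*1000).round(1)
for r in (153,157,161): print(r,g[r,226:240].tolist())
k=512/150
print('rim front',l(p,(109+.5)/k-.5+200,(395-290+.5)/k-.5+120,.067),l(p,(109+.5)/k-.5+200,(463-290+.5)/k-.5+120,.067))
print('rear',l(w,180,237,.067),l(w,337,236,.067))
```

```text
t 13.4833 ledge xy [-8.3 25.1] z 61.3 yaw err 0.05260511383750188 tilt [0.     0.0004] F [ 0.5 -0.1 -0.4] w 0.39802402375023976
153 [[185, 186, 74], [184, 186, 73], [185, 187, 73], [184, 186, 73], [186, 190, 84], [193, 196, 125], [187, 190, 156], [141, 145, 130], [88, 92, 86], [80, 85, 81], [91, 96, 92], [95, 102, 99], [96, 102, 100], [111, 119, 115]]
157 [[184, 187, 75], [183, 185, 72], [185, 186, 74], [184, 186, 74], [186, 189, 90], [194, 196, 141], [190, 194, 176], [141, 145, 143], [88, 92, 90], [98, 105, 101], [125, 134, 129], [135, 145, 139], [121, 131, 126], [99, 105, 102]]
161 [[185, 189, 78], [184, 188, 77], [185, 188, 75], [184, 188, 77], [185, 187, 89], [182, 186, 124], [162, 166, 143], [116, 120, 113], [68, 69, 65], [49, 49, 42], [44, 44, 37], [46, 45, 39], [44, 43, 39], [44, 43, 39]]
rim front [ 21.8 183.1] [-40.4 179.4]
rear [-43.8  37.3] [27.3 37.7]
```

Emit:
arm_command(
  rows=[
    {"dp": [4, 0, 0], "turn": [0, 0, 0], "hand": 0.4},
    {"dp": [4, 0, 0], "turn": [0, 0, 0], "hand": 0.4},
    {"dp": [4, 0, 0], "turn": [0, 0, 0], "hand": 0.4},
    {"dp": [4, 0, 0], "turn": [0, 0, 0], "hand": 0.4},
    {"dp": [4, 0, 0], "turn": [0, 0, 0], "hand": 0.4},
    {"dp": [4, 0, 0], "turn": [0, 0, 0], "hand": 0.4},
    {"dp": [4, 0, 0], "turn": [0, 0, 0], "hand": 0.4},
    {"dp": [4, 0, 0], "turn": [0, 0, 0], "hand": 0.4},
    {"dp": [4, 0, 0], "turn": [0, 0, 0], "hand": 0.4},
    {"dp": [4, 0, 0], "turn": [0, 0, 0], "hand": 0.4},
    {"dp": [3, 0, 0], "turn": [0, 0, 0], "hand": 0.4},
    {"dp": [2, 0, 0], "turn": [0, 0, 0], "hand": 0.4},
  ],
)

```text
time_s: 14.48
tcp_pos: [0.5365, 0.0642, 0.0613]
tool_rot: [[0.041, 0.999, 0.0], [0.999, -0.041, 0.0], [0.0, 0.0, -1.0]]
ft_force: [0.4, -0.4, 0.4]
grip_width: 0.398
gripper_force: 0.5
```

Emit:
arm_command(
  rows=[
    {"dp": [1, 0, 0], "turn": [0, 0, 0], "hand": 0.4},
    {"dp": [0, 0, 0], "turn": [0, 0, 0], "hand": 0.4},
    {"dp": [0, 0, 0], "turn": [0, 0, 0], "hand": 0.4},
  ],
)

```text
time_s: 14.73
tcp_pos: [0.5365, 0.065, 0.0613]
tool_rot: [[0.041, 0.999, -0.0], [0.999, -0.041, 0.0], [0.0, -0.0, -1.0]]
ft_force: [0.7, 0.5, -1.1]
grip_width: 0.399
gripper_force: 0.0
```

Run:
```python
from h import *
s,R,t=st(); w,q=shot('wrist','w5.png'); a,p=shot('top','top5.png')
l=lambda p,u,v,z:(R.T@(onz(p,u,v,z)[:2]-t)*1000).round(1)
print('front pixel predicted at 48.7', px(p,[*(R@[-.008,.2287]+t),.067]))
c=cv2.resize(a[120:210,190:340],(768,461),interpolation=cv2.INTER_CUBIC); cv2.imwrite('pics/c5.png',c[:,:,::-1])
for r in (157,159,161): print(a[r,210:226,0].tolist())
```

```text
t 14.7333 ledge xy [-8.3 71. ] z 61.3 yaw err 0.04499408576837016 tilt [-0.      0.0004] F [ 0.7  0.5 -1.1] w 0.39924663825155865
front pixel predicted at 48.7 (np.float64(215.98873493897008), np.float64(159.15262172041565))
[79, 78, 78, 77, 77, 87, 120, 141, 116, 80, 87, 105, 107, 96, 83, 78]
[80, 79, 79, 79, 79, 92, 119, 132, 106, 67, 53, 54, 52, 52, 52, 50]
[80, 80, 78, 79, 83, 97, 119, 119, 92, 61, 49, 50, 49, 48, 47, 44]
```

View pics/c5.png

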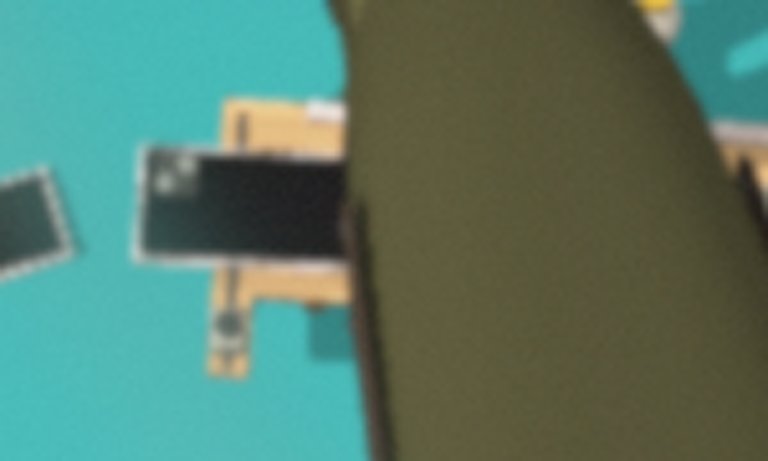

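The plate sticks out about 49 mm past the end (front edge at image column ~216, predicted 216.0), straight, with the stop still aside at crop (228,335). Back off and lift clear.

Emit:
arm_command(
  rows=[
    {"dp": [-4, 0, 0], "turn": [0, 0, 0], "hand": 0.4},
    {"dp": [-8, 0, 0], "turn": [0, 0, 0], "hand": 0.4},
    {"dp": [-10, 0, 0], "turn": [0, 0, 0], "hand": 0.4},
    {"dp": [-5, 0, -10], "turn": [0, 0, 0], "hand": 0.4},
    {"dp": [0, 0, -25], "turn": [0, 0, 0], "hand": 0.4},
    {"dp": [0, 0, -30], "turn": [0, 0, 0], "hand": 0.4},
    {"dp": [0, 0, -30], "turn": [0, 0, 0], "hand": 0.4},
    {"dp": [-20, 0, -30], "turn": [0, 0, 0], "hand": 0.4},
    {"dp": [-30, 0, -20], "turn": [0, 0, 0], "hand": 0.4},
    {"dp": [-30, 0, 0], "turn": [0, 0, 0], "hand": 0.4},
    {"dp": [-10, 0, 0], "turn": [0, 0, 0], "hand": 0.4},
    {"dp": [0, 0, 0], "turn": [0, 0, 0], "hand": 0.4},
  ],
)

```text
time_s: 15.83
tcp_pos: [0.5315, -0.0548, 0.2072]
tool_rot: [[0.046, 0.999, 0.001], [0.999, -0.046, -0.001], [-0.001, 0.001, -1.0]]
ft_force: [-0.0, -0.2, -0.5]
grip_width: 0.401
gripper_force: 0.0
```

Run:
```python
from h import *
s,R,t=st(); w,q=shot('wrist','w6.png')
```

```text
t 15.8333 ledge xy [ -8.3 -48.9] z 207.2 yaw err -0.19683135873245083 tilt [ 0.001  -0.0006] F [-0.  -0.2 -0.5] w 0.4010132955943846
```

View pics/w6.png

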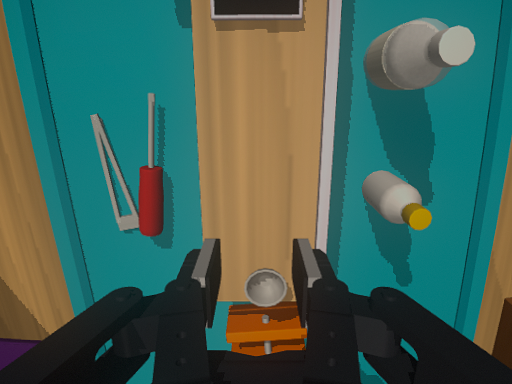

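The plate's rear edge is straight at row 17, columns 212 to 302. The dish (266,287), the bottles and the tools are where they were, and the gripper is clear.

```bash
python3 -c "
from h import *
print(workorder.finish_job())"
```

```text
the job is handed in; nothing more can be done
None
```

The stop is fully aside at the end of its track, and the plate lies flat and straight with about 49 mm (a third of its length) past the open end; the arm is clear of everything and the job was handed in at about 16 s.

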